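Steady a rocking spoon-carving jig

TASK

The grey jig board in the plywood tray rocks on one of its four corners. With the fingertips press the blue dots one after another until you have found the corner that gives, then press the brass shim tab of that corner, and no other, down flat so that it keeps the corner down. Do not lift the board, leave the bottle, the box and the tape where they stand, and finish clear of everything.

Things in the scene. Friction and masses are not known exactly. Their poses are not given: they have to be found in the camera images.
- tray: Fixed plywood frame 192 x 262 x 32 mm (x, y, z) that the jig board lies in; origin at the centre of its underside on the bench, z up. Dark wooden posts 50 mm high, carrying the tabs' hinge pins, stand outside its two long (+y and -y) sides, one by each corner.
- board: Loose grey jig board 170 x 240 x 15 mm, about 1 kg, lying level in the tray with 3 mm play all round, its top 45 mm above the bench; a wooden spoon blank 10 mm high is glued along the middle of its top. Origin at the centre of its underside, axes along the tray's. It rests on four feet 20 x 20 mm hidden in the tray at x = +-72, y = +-75 mm, one of them too short.
- board_mid (a point): Middle of the board's top surface (under the spoon blank), 45 mm above the bench. One foot, at any corner, is 8 mm too short: pressed on its blue dot (2 to 4 N), that corner sinks about 5 mm at the dot and comes up again when let go. The other three dots stay put (under 1.5 mm).
- spot_a (a point): Blue dot, 22 mm across, on the board's top at its +x +y corner (board x = 58, y = 55 mm): where to press that corner. Origin at its centre on the surface, 45 mm above the bench.
- spot_b (a point): Blue dot, 22 mm across, on the board's top at its +x -y corner (board x = 58, y = -55 mm): where to press that corner. Origin at its centre on the surface, 45 mm above the bench.
- spot_c (a point): Blue dot, 22 mm across, on the board's top at its -x -y corner (board x = -58, y = -55 mm): where to press that corner. Origin at its centre on the surface, 45 mm above the bench.
- spot_d (a point): Blue dot, 22 mm across, on the board's top at its -x +y corner (board x = -58, y = 55 mm): where to press that corner. Origin at its centre on the surface, 45 mm above the bench.
- shim_a (a joint): Brass shim tab of the +x +y corner, a leaf hinged at tray x = 58, y = 131, z = 54 mm (pin along tray x), leaning inward over the corner. Value in rad: 0 = standing 0.6 rad above level, 0.60 = flat (level); starts at 0 to 0.12, stop at 0.63. Stiff hinge (0.12 N m), smooth slippery brass: pushed straight down near its end with 4 to 8 N, it stays where it is left.
- shim_b (a joint): Brass shim tab of the +x -y corner, a leaf hinged at tray x = 58, y = -131, z = 54 mm (pin along tray x), leaning inward over the corner. Value in rad: 0 = standing 0.6 rad above level, 0.60 = flat (level); starts at 0 to 0.12, stop at 0.63. Stiff hinge (0.12 N m), smooth slippery brass: pushed straight down near its end with 4 to 8 N, it stays where it is left.
- shim_c (a joint): Brass shim tab of the -x -y corner, a leaf hinged at tray x = -58, y = -131, z = 54 mm (pin along tray x), leaning inward over the corner. Value in rad: 0 = standing 0.6 rad above level, 0.60 = flat (level); starts at 0 to 0.12, stop at 0.63. Stiff hinge (0.12 N m), smooth slippery brass: pushed straight down near its end with 4 to 8 N, it stays where it is left.
- shim_d (a joint): Brass shim tab of the -x +y corner, a leaf hinged at tray x = -58, y = 131, z = 54 mm (pin along tray x), leaning inward over the corner. Value in rad: 0 = standing 0.6 rad above level, 0.60 = flat (level); starts at 0 to 0.12, stop at 0.63. Stiff hinge (0.12 N m), smooth slippery brass: pushed straight down near its end with 4 to 8 N, it stays where it is left.
- tab_a (a point): Free end of the +x +y shim tab, middle of its end edge, 44 mm from the pin, 54 mm above the bench when flat. The leaf is 24 mm wide, 3 mm thick, with a 15 mm high rib below, 38 mm from the pin. It goes flat only at the rocking corner, its rib keeping the corner down; at a firm corner the rib stops it on the board at about 0.41 rad.
- tab_b (a point): Free end of the +x -y shim tab, middle of its end edge, 44 mm from the pin, 54 mm above the bench when flat. The leaf is 24 mm wide, 3 mm thick, with a 15 mm high rib below, 38 mm from the pin. It goes flat only at the rocking corner, its rib keeping the corner down; at a firm corner the rib stops it on the board at about 0.41 rad.
- tab_c (a point): Free end of the -x -y shim tab, middle of its end edge, 44 mm from the pin, 54 mm above the bench when flat. The leaf is 24 mm wide, 3 mm thick, with a 15 mm high rib below, 38 mm from the pin. It goes flat only at the rocking corner, its rib keeping the corner down; at a firm corner the rib stops it on the board at about 0.41 rad.
- tab_d (a point): Free end of the -x +y shim tab, middle of its end edge, 44 mm from the pin, 54 mm above the bench when flat. The leaf is 24 mm wide, 3 mm thick, with a 15 mm high rib below, 38 mm from the pin. It goes flat only at the rocking corner, its rib keeping the corner down; at a firm corner the rib stops it on the board at about 0.41 rad.
- glue: Yellow glue bottle with a red cap, 44 mm across, 110 mm high, standing beside the tray; origin at the centre of its underside. Bystander.
- carton: Small red carton box 50 x 85 x 50 mm beside the tray; origin at the centre of its underside. Bystander.
- tape: Roll of green tape lying flat beyond the tray, 90 mm across, 24 mm high; origin at the centre of its underside. Bystander.

How it is judged:
On the way, in this order (a step that is already met when the one before it is completed fails the run):
1. a fingertip presses the board and finds the corner that gives: its blue dot sinks more than 3.2 mm, before any shim tab has been pressed (height (world z) of any of spot_a, spot_b, spot_c, spot_d below 0.0418 m and contact force between the fingers and board above 0.5 N and value of joint each of shim_a, shim_b, shim_c, shim_d below 0.25 rad), for 0.1 s.
2. the shim tab of that corner is pressed flat and the corner is down (((value of joint shim_a above 0.53 rad and height (world z) of spot_a below 0.0418 m and value of joint each of shim_b, shim_c, shim_d below 0.25 rad) or (value of joint shim_b above 0.53 rad and height (world z) of spot_b below 0.0418 m and value of joint each of shim_a, shim_c, shim_d below 0.25 rad) or (value of joint shim_c above 0.53 rad and height (world z) of spot_c below 0.0418 m and value of joint each of shim_a, shim_b, shim_d below 0.25 rad) or (value of joint shim_d above 0.53 rad and height (world z) of spot_d below 0.0418 m and value of joint each of shim_a, shim_b, shim_c below 0.25 rad))), for 0.2 s.
At the end, for the whole second after the job is handed in: The shim tab of the rocking corner is flat (joint above 0.53 rad), that corner's blue dot is kept down (more than 3.2 mm below level), the other three tabs still stand (below 0.25 rad), and everything is at rest (((value of joint shim_a above 0.53 rad and height (world z) of spot_a below 0.0418 m and value of joint each of shim_b, shim_c, shim_d below 0.25 rad) or (value of joint shim_b above 0.53 rad and height (world z) of spot_b below 0.0418 m and value of joint each of shim_a, shim_c, shim_d below 0.25 rad) or (value of joint shim_c above 0.53 rad and height (world z) of spot_c below 0.0418 m and value of joint each of shim_a, shim_b, shim_d below 0.25 rad) or (value of joint shim_d above 0.53 rad and height (world z) of spot_d below 0.0418 m and value of joint each of shim_a, shim_b, shim_c below 0.25 rad)) and linear speed of each of board, glue, carton, tape below 0.02 m/s); the robot touches nothing.
It fails at once if the board is lifted (its middle rises more than 8 mm) (height (world z) of board_mid above 0.053 m).
It fails at once if a bystander (bottle, box, tape) is moved more than 20 mm (distance of any of glue, carton, tape from where it was at the start of the episode above 0.02 m).
It also fails if it takes over 51 s, if anything falls off the work surface, if the arm or the gripper's body presses on something with over 40 N, if the wrist force passes 120 N, or if a joint passes its speed limit or range.

ROBOT

A 6-joint arm with a two-finger parallel gripper is mounted at the origin on the work surface. World frame = base frame: x ahead of the robot, y to its left, z up, the work surface at z = 0. Lengths are in m, angles in rad, forces in N, time in s.
With the tool pointing down it reaches from about 0.3 to 0.775 m from the base axis. Payload 14.6 kg.
Tool frame: the origin (TCP) lies on the mounting face of the last link; the fingertips stand 199 mm ahead of it and the grasp point (between the pads) lies 180 mm ahead of it; z points along the fingers, y is the direction in which the jaws open and shut (so a half turn about z gives the same grasp; the last joint's range is limited). The gripper opens to 94 mm and grips with 3 to 60 N. Pads are 16 mm wide; open, the fingers measure 119 mm over their backs; the gripper's body (75 mm by 177 mm) begins 78 mm behind the grasp point.
Start: joints at [-1.348, 0.3, 1.521, -0, 1.321, -0.067], TCP at [0.157, -0.527, 0.405] pointing down, gripper open.
Joint ranges: [-3.03, 3.03], [-0.79, 2.21], [0.23, 2.52], [-1.04, 4.18], [0, 3.07], [-2.55, 2.55]. Speed limits (rad/s): [2.22, 2.22, 2.57, 3.14, 3.14, 3.14].

INTERFACE

Orientations are given as [roll, pitch, yaw] about the fixed x, y, z axes, in that order (R = Rz(yaw) Ry(pitch) Rx(roll)).
In Python, from station import sensors, vision, job gives the robot as it stands. The module is installed in compiled form; this text tells all that it offers.
- The arm moves only by the tool arm_command, never from a script. Its argument "plan" is one flat list of numbers, 5 for each row, row after row: the closure, from -1 (fully open) to 1 (shut), so that 0 is half open, then the shift along the world's x, y, z scaled (see below), then the turn about the world's z scaled (see below). A call has 1 to 20 rows; each row is the pose to reach, as a shift and turn from the pose commanded when the call began; what a row does not reach only later rows make up. The controller multiplies each number of a shift by 400 mm and each number of a turn by 120 degrees. A row lasts 1/10 s, in which the tool goes at most 50 mm and 8.59 degrees, less where a joint would pass 70% of its speed; a pose out of reach is approached as far as the arm can. A call with a number of a shift or a turn outside -1 to 1 is refused whole. A call with a gripper value outside its range is refused whole. The fingers move at their own pace and stop on an object; "newtons" is the grip in N (left out, the last holds). Time passes only in rows, so rows that repeat a pose let the fingers close. It gives the time, the measured TCP pose, the force and the opening at its end, in the units of the state.
- sensors.get_obs(): the state, without advancing time (a new reading comes with each control period).
- vision.camera(name): name is "side" or "top" or "wrist"; returns the picture (420x560x3 uint8, blue, green, red); there is no depth.
- vision.camera_params(name): a dict with "intrinsics" (3x3 intrinsics, pixels), "rvec" (rotation vector, rad) and "tvec" (3), from world to camera coordinates, as OpenCV has them. Camera axes: x right, y down, z forward; pixel columns grow to the right and rows downward; lengths in m; the calibration is good to about 2 mm. A picture is of the moment at which its call begins: read the wrist's pose just before it. camera_params takes no time and is no camera call; for the wrist camera it gives the pose at the moment of the call.
- job.hand_in(): hands the job in, once; it reports no verdict.
Trained networks look in the newest picture that a camera, given by its name, has taken for a name from the list of things; names that differ only in an ending like _2 or _b are one class to them, and where a whole thing is asked for, a point or a joint stands for the part that bears it (a point fixed in the world has none). Each returns a list of dicts, best first, with "confidence" (0 to 1); they miss things now and then, are a little off and sometimes report something else, mostly with a low value. They report only what shows in the picture. A call takes as long as a camera call.
- vision.search_frame(name, camera): "at" ([row, column] in pixels, amid what is visible of it).
- vision.silhouettes(name, camera): "mask" (420x560 bool, what is visible of it) and "at" ([row, column] in pixels, amid what is visible of it).
- vision.pinpoint(name, camera): "at" ([row, column] in pixels: a listed point, or the origin of a listed thing).
The state is a dict: "time_s": time; "qpos": joint angles; "joint_vel": joint speeds; "tau": joint torques, N m; "ee_pos": TCP position; "eef_rot": TCP orientation; "force": force on the tool from outside, world axes, zero at the start; "moment": the same for the moment, N m; "grip_width": finger opening in m.
Only numpy, scipy, OpenCV 4.12 (cv2) and the standard library are available. Lean on these libraries where they do the work, as an engineer would, in place of code of your own. Each camera call takes 0.05 s, during which the arm holds its last target.

## Working session

There is one attempt and no reset: what is moved stays moved. The work goes in short steps, Python scripts to look and compute and a tool call to move; the robot and the scene stay as the last step left them, time stands still between calls to the robot, and variables do not carry over. Pictures are saved under pics/ and viewed, and the job is handed in when it is done.

Besides the shell and the picture viewer there is one more tool, called after "Request:" by a JSON object that holds its "fn" and its "kwargs", one argument or row to a line. arm_command: Moves the arm, as the interface text tells. Its arguments: {"type":"object","properties":{"plan":{"type":"array"},"newtons":{"type":"number"}},"required":["plan"]}

```bash
mkdir -p pics; cat > h.py <<'E'
import numpy as np, cv2
from station import sensors, vision, job
def cam(n):
    p=vision.camera_params(n); return np.array(p["intrinsics"]),np.array(p["rvec"]).reshape(3),np.array(p["tvec"]).reshape(3)
def ray(n,at,z,P=None):
    K,r,t=P or cam(n); R,_=cv2.Rodrigues(r)
    d=R.T@np.linalg.inv(K)@np.array([at[1],at[0],1.]); c=-R.T@t
    return c+d*(z-c[2])/d[2]
def proj(n,X):
    K,r,t=cam(n); p,_=cv2.projectPoints(np.array(X,float).reshape(-1,3),r,t,K,None); return p.reshape(-1,2)[:,::-1]
E
python3 - <<'E'
from h import *
o=sensors.get_obs(); print({k:np.round(v,3) for k,v in o.items()})
for n in ["top","side"]:
    cv2.imwrite(f"pics/{n}0.png",vision.camera(n))
    K,r,t=cam(n);R,_=cv2.Rodrigues(r);print(n,-R.T@t)
for nm in ["spot_a","tab_a","board","tray"]:
    for d in vision.pinpoint(nm,"top"): print(nm,d["at"],round(d["confidence"],2),ray("top",d["at"],{"s":.045,"t":.075,"b":.03}[nm[0]] if nm!="tray" else 0).round(4))
E
```

```text
{'time_s': np.float64(0.0), 'qpos': array([-1.348,  0.3  ,  1.522, -0.   ,  1.321, -0.067]), 'joint_vel': array([-0.002,  0.   , -0.001,  0.   ,  0.   ,  0.001]), 'tau': array([-2.0000e-03, -5.3180e+01, -3.5274e+01,  7.1000e-02,  2.4000e-02,
       -0.0000e+00]), 'ee_pos': array([ 0.157, -0.527,  0.404]), 'eef_rot': array([-3.14, -0.  ,  0.29]), 'force': array([ 0.109, -0.448,  0.425]), 'moment': array([ 0.02 , -0.006, -0.041]), 'grip_width': np.float64(0.094)}
top [0.5184313  0.01707897 1.05244534]
side [0.42143409 0.50394512 0.70815558]
spot_a [244.3, 302.9] 0.94 [ 0.5108 -0.0286  0.045 ]
spot_a [194.7, 293.8] 0.82 [ 0.6261 -0.0052  0.045 ]
spot_a [202.1, 245.8] 0.68 [0.6063 0.1069 0.045 ]
spot_a [255.8, 253.6] 0.63 [0.4817 0.0852 0.045 ]
tab_a [209.4, 224.6] 0.68 [0.586  0.1518 0.075 ]
tab_a [245.2, 315.0] 0.6 [ 0.5096 -0.0545  0.075 ]
tab_a [256.2, 235.3] 0.56 [0.4811 0.1243 0.075 ]
board [225.0, 272.4] 0.65 [0.5546 0.0437 0.03  ]
```

View pics/top0.png

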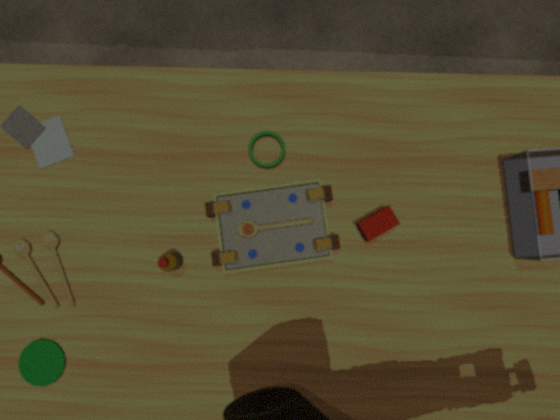

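View pics/side0.png

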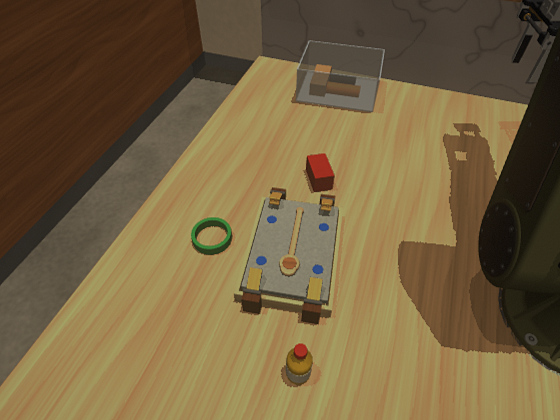

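The top view shows the tray near (225,273) with blue dots at about (198,292), (204,246), (254,252) and (247,299). The bottle is at (261,170), the carton at (223,378) and the tape at (149,267). I'll refine the dots by colour.

```bash
python3 - <<'E'
from h import *
B=[]
for n in ["top","side"]:
    im=cv2.imread(f"pics/{n}0.png"); h=cv2.cvtColor(im,cv2.COLOR_BGR2HSV)
    m=cv2.inRange(h,(105,110,50),(130,255,255))
    k,l,s,c=cv2.connectedComponentsWithStats(m)
    Q=[]
    for i in range(1,k):
        if s[i,4]>20: Q.append(ray(n,c[i][::-1],.045)); print(n,c[i].round(1),s[i,4],Q[-1].round(4))
    B.append(np.array(Q))
loc=np.array([[58,55],[58,-55],[-58,-55],[-58,55]])/1e3
for Q in B:
    Q=Q[(abs(Q[:,0]-.55)<.12)&(abs(Q[:,1]-.04)<.12)]
    if len(Q)!=4: continue
    # assume yaw near small (-pi/2..pi/2)
    best=None
    for y in np.linspace(-.6,.6,1201):
        R=np.array([[np.cos(y),-np.sin(y)],[np.sin(y),np.cos(y)]]); c=Q[:,:2].mean(0); W=loc@R.T+c
        e=np.sqrt(sum(min(((w-q)**2).sum() for q in Q[:,:2]) for w in W)/4)
        if best is None or e<best[0]: best=(e,y,c,W)
    print(best)
E
python3 - <<'E'
import cv2
a=cv2.imread("pics/top0.png")[165:290,140:420]; b=cv2.imread("pics/side0.png")[170:340,200:370]
cv2.imwrite("pics/t0z.png",cv2.convertScaleAbs(cv2.resize(a,None,fx=2.8,fy=2.8,interpolation=2),alpha=1.6)); cv2.imwrite("pics/s0z.png",cv2.convertScaleAbs(cv2.resize(b,None,fx=3.5,fy=3.5,interpolation=2),alpha=1.4))
E
```

```text
top [292.2 197.6] 49 [ 0.6192 -0.0015  0.045 ]
top [245.6 204.4] 48 [0.601  0.1071 0.045 ]
top [299.3 247. ] 52 [ 0.5044 -0.0202  0.045 ]
top [252.4 253.5] 50 [0.487  0.0882 0.045 ]
side [271.2 219.1] 52 [ 0.6197 -0.0015  0.045 ]
side [323.4 226.8] 55 [ 0.5049 -0.0198  0.045 ]
side [260.8 260.2] 68 [0.602  0.1072 0.045 ]
side [317.4 269. ] 73 [0.4874 0.0882 0.045 ]
(np.float64(0.0002169716735284471), np.float64(0.16300000000000003), array([0.55287849, 0.04339604]), array([[ 0.60118433,  0.1070792 ],
       [ 0.61903504, -0.00146274],
       [ 0.50457264, -0.02028712],
       [ 0.48672193,  0.08825482]]))
(np.float64(0.00022738864284436804), np.float64(0.16100000000000003), array([0.55352448, 0.04350543]), array([[ 0.60195759,  0.10709186],
       [ 0.61959118, -0.00148557],
       [ 0.50509136, -0.02008099],
       [ 0.48745777,  0.08849643]]))
```

View pics/t0z.png

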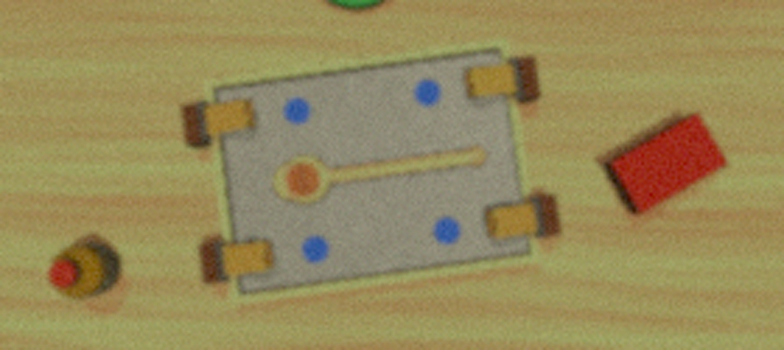

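View pics/s0z.png

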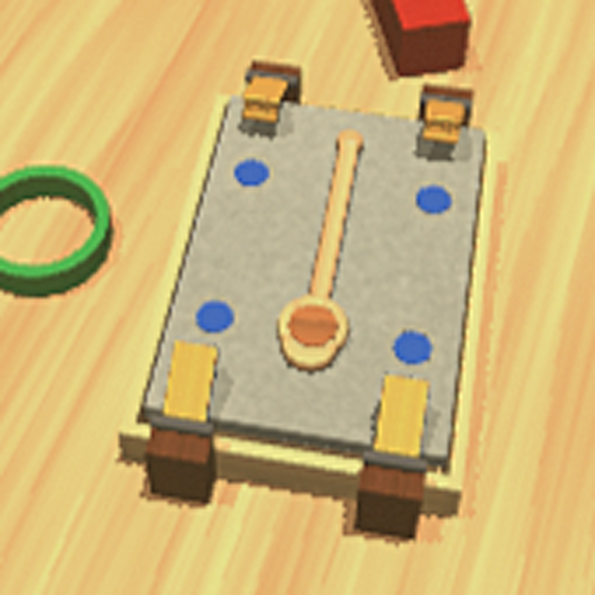

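Both cameras agree: board centre (0.5532, 0.0435), yaw 0.162. I'll close the fingers, align them with the tray and go above the nearest dot, c.

Request:
{"fn": "arm_command", "kwargs": {
  "plan": [1,0.87,1,-0.25,-0.061,1,0.87,1,-0.25,-0.061,1,0.87,1,-0.25,-0.061,1,0.87,1,-0.25,-0.061,1,0.87,1,-0.25,-0.061,1,0.87,1,-0.25,-0.061,1,0.87,1,-0.25,-0.061,1,0.87,1,-0.25,-0.061,1,0.87,1,-0.25,-0.061,1,0.87,1,-0.25,-0.061,1,0.87,1,-0.25,-0.061,1,0.87,1,-0.25,-0.061,1,0.87,1,-0.25,-0.061],
  "newtons": 20
}}

```text
time_s: 1.6
ee_pos: [0.5053, -0.1266, 0.3043]
eef_rot: [-3.141, 0.001, 0.164]
force: [-0.3, 0.1, 0.8]
grip_width: 0.0005
```

Request:
{"fn": "arm_command", "kwargs": {
  "plan": [1,0,0.266,0,0,1,0,0.266,0,0,1,0,0.266,0,0,1,0,0.266,-0.08,0,1,0,0.266,-0.135,0,1,0,0.266,-0.14,0,1,0,0.266,-0.14,0]
}}

```text
time_s: 2.3
ee_pos: [0.5051, -0.0217, 0.2492]
eef_rot: [3.142, 0.0, 0.161]
force: [0.2, 0.2, 0.7]
grip_width: 0.0001
```

```bash
python3 - <<'E'
from h import *
o=sensors.get_obs(); print(o["ee_pos"],o["force"],o["time_s"])
cv2.imwrite("pics/side1.png",vision.camera("side")); 
im=cv2.imread("pics/side1.png")[150:340,200:400]
cv2.imwrite("pics/side1z.png",cv2.convertScaleAbs(cv2.resize(im,None,fx=3,fy=3,interpolation=2),alpha=1.5))
E
```

```text
[ 0.50513728 -0.02168578  0.24915125] [0.1633144  0.19291209 0.7120483 ] 2.3
```

View pics/side1z.png

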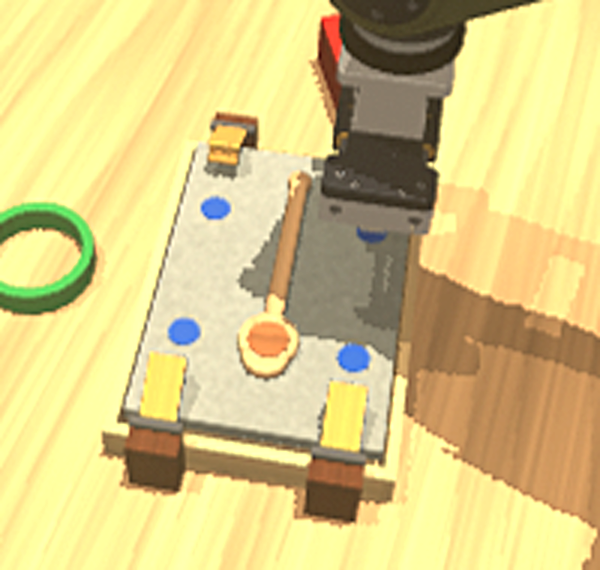

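The fingertips cover dot c, just above it at about (372,232) in the zoom. Now I'll press in small steps.

Request:
{"fn": "arm_command", "kwargs": {
  "plan": [1,0,0,-0.0075,0,1,0,0,-0.0125,0,1,0,0,-0.0125,0]
}}

```text
time_s: 2.65
ee_pos: [0.5053, -0.0209, 0.2445]
eef_rot: [3.141, -0.001, 0.162]
force: [-0.4, -1.2, 4.5]
grip_width: 0.0005
```

Request:
{"fn": "arm_command", "kwargs": {
  "plan": [1,0,0,-0.0025,0,1,0,0,-0.0025,0,1,0,0,-0.0025,0]
}}

```text
time_s: 2.95
ee_pos: [0.5054, -0.0209, 0.2443]
eef_rot: [3.141, -0.002, 0.162]
force: [-7.2, -1.0, 17.9]
grip_width: 0.0006
```

Dot c is firm: 18 N with no sinking. Next is b.

Request:
{"fn": "arm_command", "kwargs": {
  "plan": [1,0,0,0.0625,0,1,0.1,0.017,0.0625,0,1,0.2,0.034,0.0625,0,1,0.285,0.048,0.0625,0,1,0.285,0.048,0.05,0,1,0.285,0.048,0.015,0,1,0.285,0.048,0.0125,0,1,0.285,0.048,0.0125,0]
}}

```text
time_s: 3.75
ee_pos: [0.6185, -0.0016, 0.2471]
eef_rot: [-3.141, 0.001, 0.162]
force: [-0.7, 0.8, 0.1]
grip_width: 0.0002
```

Request:
{"fn": "arm_command", "kwargs": {
  "plan": [1,0,0,-0.005,0,1,0,0,-0.0085,0,1,0,0,-0.0085,0]
}}

```text
time_s: 4.05
ee_pos: [0.6191, -0.0015, 0.2445]
eef_rot: [3.141, -0.0, 0.162]
force: [-0.8, -0.2, -0.4]
grip_width: 0.0007
```

Request:
{"fn": "arm_command", "kwargs": {
  "plan": [1,0,0,-0.0025,0,1,0,0,-0.0025,0,1,0,0,-0.0025,0]
}}

```text
time_s: 4.35
ee_pos: [0.6192, -0.0015, 0.2445]
eef_rot: [3.141, -0.001, 0.162]
force: [-5.0, -0.4, 10.0]
grip_width: 0.0003
```

b is firm too (10 N, same height). Next is a.

Request:
{"fn": "arm_command", "kwargs": {
  "plan": [1,0,0,0.0625,0,1,-0.02,0.12,0.0625,0,1,-0.0435,0.24,0.0625,0,1,-0.0435,0.271,0.0625,0,1,-0.0435,0.271,0.05,0,1,-0.0435,0.271,0.015,0,1,-0.0435,0.271,0.01,0,1,-0.0435,0.271,0.01,0]
}}

```text
time_s: 5.15
ee_pos: [0.6019, 0.1056, 0.246]
eef_rot: [-3.142, 0.002, 0.16]
force: [-0.4, 0.8, 0.5]
grip_width: 0.0005
```

Request:
{"fn": "arm_command", "kwargs": {
  "plan": [1,0,0,-0.005,0,1,0,0,-0.0085,0,1,0,0,-0.0085,0]
}}

```text
time_s: 5.45
ee_pos: [0.6019, 0.1064, 0.2445]
eef_rot: [3.141, -0.001, 0.162]
force: [-1.6, -2.4, 4.4]
grip_width: 0.0003
```

Request:
{"fn": "arm_command", "kwargs": {
  "plan": [1,0,0,-0.0025,0,1,0,0,-0.0025,0,1,0,0,-0.0025,0]
}}

```text
time_s: 5.75
ee_pos: [0.6019, 0.1064, 0.2444]
eef_rot: [3.141, -0.001, 0.162]
force: [-6.0, -3.4, 14.5]
grip_width: 0.0005
```

a is firm as well, which leaves d. I'll press it to confirm.

Request:
{"fn": "arm_command", "kwargs": {
  "plan": [1,0,0,0.0625,0,1,-0.12,-0.02,0.0625,0,1,-0.24,-0.04,0.0625,0,1,-0.2865,-0.045,0.0625,0,1,-0.2865,-0.045,0.05,0,1,-0.2865,-0.045,0.015,0,1,-0.2865,-0.045,0.01,0,1,-0.2865,-0.045,0.01,0]
}}

```text
time_s: 6.55
ee_pos: [0.4877, 0.0889, 0.2466]
eef_rot: [-3.142, 0.001, 0.162]
force: [0.1, 0.4, -0.4]
grip_width: 0.0007
```

Request:
{"fn": "arm_command", "kwargs": {
  "plan": [1,0,0,-0.005,0,1,0,0,-0.0085,0,1,0,0,-0.0085,0]
}}

```text
time_s: 6.85
ee_pos: [0.4874, 0.089, 0.2436]
eef_rot: [3.142, -0.001, 0.162]
force: [1.1, 0.2, 1.8]
grip_width: 0.0005
```

Request:
{"fn": "arm_command", "kwargs": {
  "plan": [1,0,0,-0.0025,0,1,0,0,-0.0025,0,1,0,0,-0.0025,0]
}}

```text
time_s: 7.15
ee_pos: [0.4872, 0.089, 0.2426]
eef_rot: [-3.142, -0.0, 0.162]
force: [0.9, 1.1, 1.6]
grip_width: 0.0007
```

It gives: the tip has gone below 0.044 m on under 2 N. I'll press further.

Request:
{"fn": "arm_command", "kwargs": {
  "plan": [1,0,0,-0.0025,0,1,0,0,-0.005,0,1,0,0,-0.0065,0,1,0,0,-0.0065,0,1,0,0,-0.0065,0]
}}

```text
time_s: 7.65
ee_pos: [0.4871, 0.0889, 0.2398]
eef_rot: [-3.142, 0.0, 0.162]
force: [-0.6, 0.6, 2.0]
grip_width: 0.0005
```

```bash
python3 - <<'E'
from h import *
o=sensors.get_obs(); print(o["ee_pos"],o["force"],o["time_s"])
E
```

```text
[0.48713032 0.08894605 0.23980673] [-0.63210726  0.62731961  1.95763305] 7.65
```

Request:
{"fn": "arm_command", "kwargs": {
  "plan": [1,0,0,-0.002,0,1,0,0,-0.002,0,1,0,0,-0.002,0,1,0,0,-0.002,0]
}}

```text
time_s: 8.05
ee_pos: [0.4871, 0.089, 0.2393]
eef_rot: [-3.142, -0.0, 0.162]
force: [-2.2, 2.4, 5.5]
grip_width: 0.0004
```

The corner bottomed about 5 mm down, so d is the rocking corner. Now I'll go up and over tab d.

Request:
{"fn": "arm_command", "kwargs": {
  "plan": [1,0,0,0.08,0,1,0,0,0.15,0,1,0,0,0.15,0,1,-0.0145,0.085,0.15,0,1,-0.0145,0.085,0.13,0,1,-0.0145,0.085,0.12,0,1,-0.0145,0.085,0.12,0]
}}

```text
time_s: 8.75
ee_pos: [0.4813, 0.1224, 0.2858]
eef_rot: [3.141, 0.002, 0.162]
force: [0.2, -0.6, 0.7]
grip_width: 0.001
```

```bash
python3 - <<'E'
from h import *
o=sensors.get_obs(); print(o["ee_pos"],o["force"],o["time_s"])
for n in ["side","top"]: cv2.imwrite(f"pics/{n}2.png",vision.camera(n))
a=cv2.imread("pics/side2.png")[150:340,200:400]; b=cv2.imread("pics/top2.png")[170:290,180:360]
f=lambda i,h:cv2.convertScaleAbs(cv2.resize(i,(390,h),interpolation=2),alpha=1.5)
a=f(a,370);b=f(b,370)
cv2.imwrite("pics/c2.png",np.hstack([a,b]))
E
```

```text
[0.48126876 0.12239828 0.28583053] [ 0.24515006 -0.61326206  0.69507624] 8.75
```

View pics/c2.png

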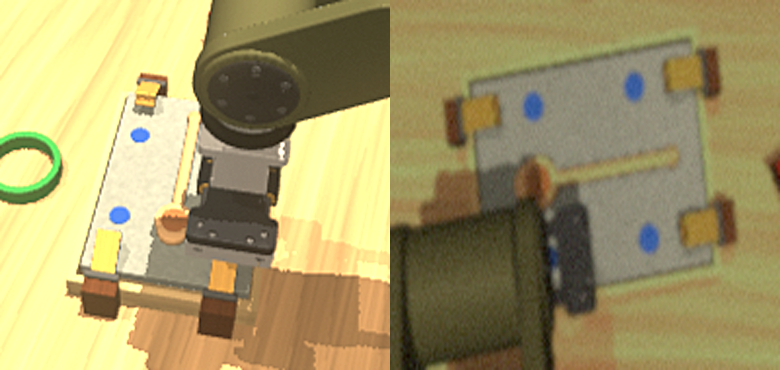

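```bash
python3 - <<'E'
from h import *
print(cam("top")[0])
tcp=np.array([.4813,.1224,.2858])
for n,crop,s in [("side",(150,200),(370/190,390/200)),("top",(170,180),(370/120,390/180))]:
    for d in [0,.1,.199]:
        p=proj(n,tcp-[0,0,d])[0]; print(n,d,p.round(1),((p-crop)*s).round())
    c,s_=np.cos(.162),np.sin(.162)
    for th in [0,.1]:
      L=.044; ly=.131-L*np.cos(.6-th); z=.054+L*np.sin(.6-th)
      X=[.5532+c*-.058-s_*ly,.0435+s_*-.058+c*ly,z]; p=proj(n,X)[0]; print("tabend",th,np.round(X,4),((p-crop)*s).round())
print(sensors.get_obs()["qpos"])
E
```

```text
[[431.86098296   0.         282.84477711]
 [  0.         431.86098296 204.67350908]
 [  0.           0.           1.        ]]
side 0 [201.5 327.8] [100. 249.]
side 0.1 [241.5 321.9] [178. 238.]
side 0.199 [272.8 317.2] [239. 229.]
tabend 0 [0.4807 0.1276 0.0788] [248. 227.]
tabend 0.1 [0.4811 0.1253 0.0751] [248. 227.]
top 0 [260.4 223.1] [279.  93.]
top 0.1 [258.1 230.1] [272. 109.]
top 0.199 [256.3 235.6] [266. 120.]
tabend 0 [0.4807 0.1276 0.0788] [266. 116.]
tabend 0.1 [0.4811 0.1253 0.0751] [266. 119.]
[ 1.75112428e-01  3.19396190e-01  1.79325063e+00 -1.29149620e-04
  1.02968656e+00  1.58457313e+00]
```

View pics/side2.png

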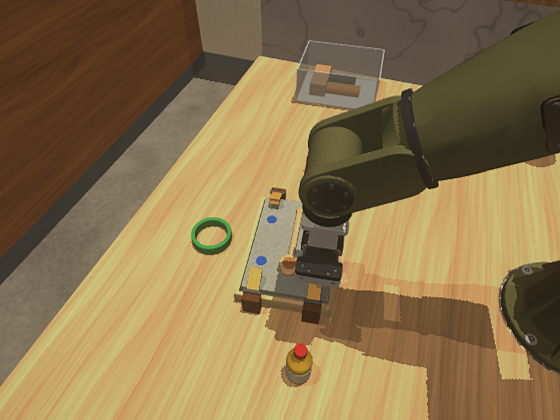

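View pics/top2.png

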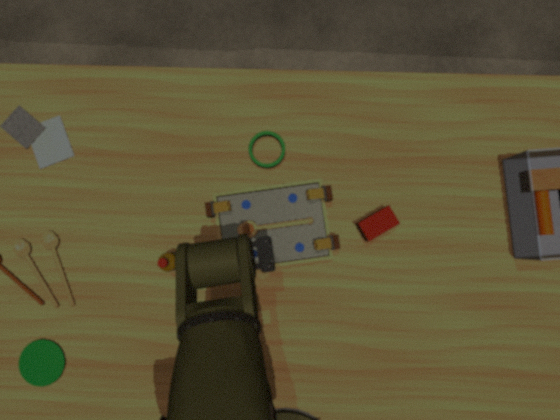

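The fingertips are above the end of tab d: projected tip (273,317), tab end about (277,316) in the side view. I'll press down gradually.

Request:
{"fn": "arm_command", "kwargs": {
  "plan": [1,0,0,-0.01,0,1,0,0,-0.02,0,1,0,0,-0.03,0,1,0,0,-0.0375,0,1,0,0,-0.045,0,1,0,0,-0.045,0]
}}

```text
time_s: 9.45
ee_pos: [0.4818, 0.1214, 0.2693]
eef_rot: [3.137, -0.0, 0.162]
force: [0.8, -20.5, 8.6]
grip_width: 0.0002
```

Request:
{"fn": "arm_command", "kwargs": {
  "plan": [1,0,0,-0.0075,0,1,0,0,-0.015,0,1,0,0,-0.02,0,1,0,0,-0.02,0]
}}

```text
time_s: 9.85
ee_pos: [0.4814, 0.1229, 0.2609]
eef_rot: [-3.141, -0.0, 0.162]
force: [0.5, -0.2, 2.0]
grip_width: 0.0005
```

A 20 N lateral force appeared and then went. I'll look before going on.

```bash
python3 - <<'E'
from h import *
for n in ["side","wrist"]: cv2.imwrite(f"pics/{n}3.png",vision.camera(n))
a=cv2.imread("pics/side3.png")[200:340,220:360]; b=cv2.imread("pics/wrist3.png")
f=lambda i,h:cv2.convertScaleAbs(cv2.resize(i,(400,h),interpolation=2),alpha=1.5)
cv2.imwrite("pics/c3.png",np.hstack([f(a,400),cv2.resize(f(b,300),(400,400))]))
print(sensors.get_obs()["ee_pos"],sensors.get_obs()["force"])
E
```

```text
[0.48131727 0.12306691 0.26091949] [0.31246909 0.64748674 0.93829795]
```

View pics/c3.png

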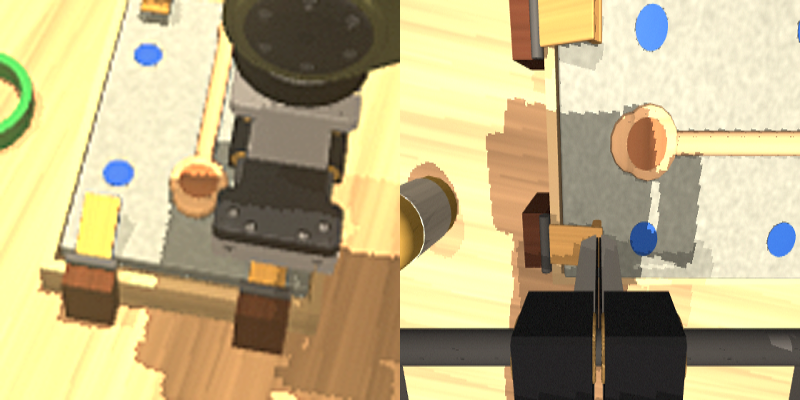

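In the wrist view the fingers sit over the tab end at about (600,235). The end edge probably snagged on the gap between the pads and has passed it. Continuing down.

Request:
{"fn": "arm_command", "kwargs": {
  "plan": [1,0,0,-0.005,0,1,0,0,-0.01,0,1,0,0,-0.0125,0,1,0,0,-0.0125,0]
}}

```text
time_s: 10.35
ee_pos: [0.4813, 0.123, 0.2559]
eef_rot: [-3.142, 0.0, 0.162]
force: [1.6, -0.4, 0.6]
grip_width: 0.0004
```

```bash
python3 - <<'E'
from h import *
cv2.imwrite("pics/wrist4.png",vision.camera("wrist"))
a=cv2.imread("pics/wrist4.png")[140:330,60:260]
cv2.imwrite("pics/w4z.png",cv2.resize(a,None,fx=3,fy=3,interpolation=2))
for i in range(1): print(sensors.get_obs()["ee_pos"],sensors.get_obs()["force"])
E
```

```text
[0.48132764 0.12298707 0.25586441] [-0.81686358  0.18986685  0.97637635]
```

View pics/wrist4.png

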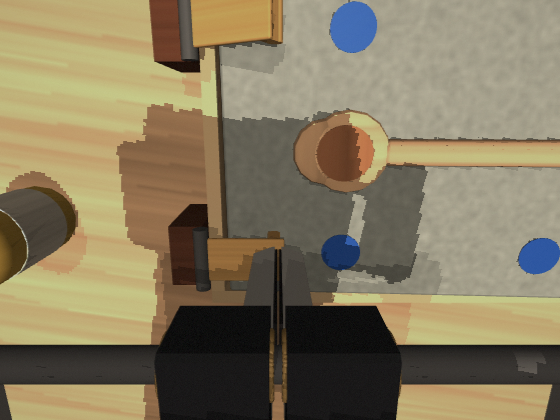

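View pics/w4z.png

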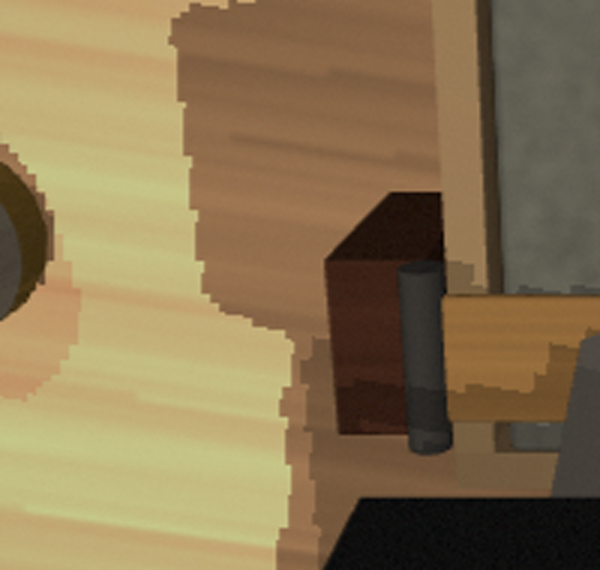

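```bash
python3 - <<'E'
from h import *
c,s=np.cos(.162),np.sin(.162)
W=lambda x,y,z:[.5532+c*x-s*y,.0435+s*x+c*y,z]
for th in [0,.41,.5,.55,.6,.63]:
    a=.6-th; print(th,proj("wrist",[W(-.046,.131-.044*np.cos(a)-.0015*np.sin(-a)*-1,.054+.044*np.sin(a)+.0015*np.cos(a))]).round(1))
print("pin",proj("wrist",[W(-.043,.131,.054),W(-.073,.131,.054)]).round(1), "dot", proj("wrist",[W(-.058,.055,.045),W(-.058,.055,.040)]).round(1), "dot a",proj("wrist",[W(.058,.055,.045),W(-.058,-.055,.045)]).round(1))
print("taba end",proj("wrist",[W(.046,.131-.044*np.cos(.6),.054+.044*np.sin(.6)),W(.046,.131-.044*np.cos(.5),.054+.044*np.sin(.5))]))
im=cv2.imread("pics/wrist4.png");m=cv2.inRange(cv2.cvtColor(im,cv2.COLOR_BGR2HSV),(105,110,40),(130,255,255))
k,l,st,ce=cv2.connectedComponentsWithStats(m)
for i in range(1,k):
    if st[i,4]>100: print(ce[i][::-1],st[i])
cv2.imwrite("pics/w4y.png",cv2.convertScaleAbs(cv2.resize(im[200:300,160:300],None,fx=5,fy=5,interpolation=2),alpha=2))
E
```

```text
0 [[259.1 270.8]]
0.41 [[246.5 284. ]]
0.5 [[243.8 284.7]]
0.55 [[242.4 284.8]]
0.6 [[240.9 284.7]]
0.63 [[240.1 284.5]]
pin [[234.6 200.8]
 [286.6 203.9]] dot [[254.8 341.4]
 [251.5 339.9]] dot a [[ 27.  352.7]
 [254.8 538. ]]
taba end [[ 41.14414791 267.55523735]
 [ 42.87657042 273.47718773]]
[ 26.72965739 353.10278373] [ 330    1   47   52 1868]
[251.90909091 340.25284091] [ 322  235   38   35 1056]
[255.53391304 538.73304348] [ 518  238   42   36 1150]
```

View pics/w4y.png

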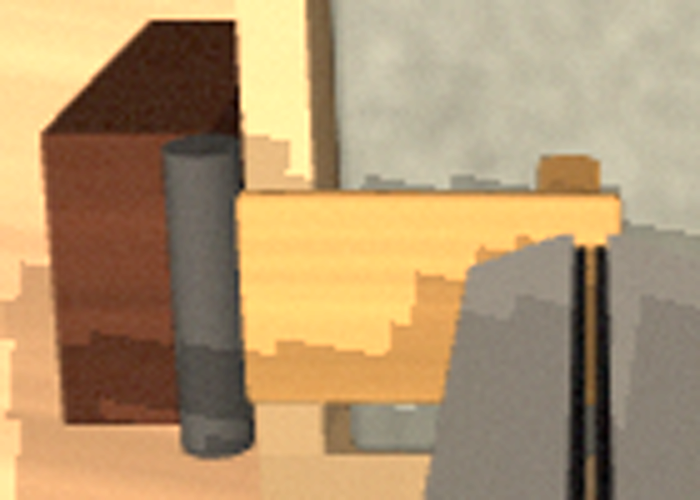

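Dot d reads about 0.0406 m, so it is down, and the tab is nearly level. I'll press a little further until force builds, to seat it.

Request:
{"fn": "arm_command", "kwargs": {
  "plan": [1,0,0,-0.0025,0,1,0,0,-0.0025,0,1,0,0,-0.0025,0]
}}

```text
time_s: 10.7
ee_pos: [0.4813, 0.123, 0.255]
eef_rot: [-3.141, 0.0, 0.162]
force: [-0.5, -0.6, 2.7]
grip_width: 0.0002
```

Request:
{"fn": "arm_command", "kwargs": {
  "plan": [1,0,0,-0.0025,0,1,0,0,-0.0025,0,1,0,0,-0.0025,0]
}}

```text
time_s: 11.0
ee_pos: [0.4814, 0.123, 0.2545]
eef_rot: [-3.142, -0.0, 0.162]
force: [-3.0, -2.0, 8.9]
grip_width: 0.0006
```

Force rose to 9 N at tip height 0.055 m, so the tab is level and seated. I'll lift clear and check.

Request:
{"fn": "arm_command", "kwargs": {
  "plan": [1,0,0,0,0,1,0,0,0,0,1,0,0,0.05,0,1,0,0,0.15,0,1,0,0,0.25,0,1,-0.1,-0.1,0.35,0,1,-0.2,-0.2,0.35,0,1,-0.25,-0.3,0.35,0,1,-0.25,-0.4,0.35,0,1,-0.25,-0.5,0.35,0,1,-0.25,-0.6,0.35,0,1,-0.25,-0.7,0.35,0,1,-0.25,-0.7,0.35,0,1,-0.25,-0.7,0.35,0]
}}

```text
time_s: 12.4
ee_pos: [0.3812, -0.1574, 0.3936]
eef_rot: [-3.141, 0.001, 0.16]
force: [0.4, 0.3, -0.1]
grip_width: 0.0005
```

```bash
python3 - <<'E'
from h import *
c,s=np.cos(.162),np.sin(.162)
W=lambda x,y,z:[.5532+c*x-s*y,.0435+s*x+c*y,z]
for n in ["side","top"]:
    im=vision.camera(n); cv2.imwrite(f"pics/{n}5.png",im)
    m=cv2.inRange(cv2.cvtColor(im,cv2.COLOR_BGR2HSV),(105,110,40),(130,255,255))
    k,l,st,ce=cv2.connectedComponentsWithStats(m)
    print(n,[(ce[i][::-1].round(1).tolist(),int(st[i,4])) for i in range(1,k) if st[i,4]>20])
    print(" d z45,z40",proj(n,[W(-.058,.055,.045),W(-.058,.055,.040)]).round(1).tolist())
a=cv2.imread("pics/side5.png")[180:390,210:400]
cv2.imwrite("pics/s5z.png",cv2.convertScaleAbs(cv2.resize(a,None,fx=2.8,fy=2.8,interpolation=2),alpha=1.4))
for nm in ["glue","carton","tape"]: print(nm,[(np.round(d["at"],1).tolist(),round(d["confidence"],2),ray("top",d["at"],0).round(3).tolist()) for d in vision.pinpoint(nm,"top")[:1]])
o=sensors.get_obs();print(o["ee_pos"],o["force"],o["time_s"])
E
```

```text
side [([217.8, 271.5], 53), ([226.9, 323.8], 55), ([260.2, 261.1], 69), ([270.9, 317.5], 72)]
 d z45,z40 [[269.2, 317.5], [270.5, 317.3]]
top [([197.9, 291.9], 48), ([204.5, 245.4], 50), ([247.3, 298.8], 51), ([253.8, 252.0], 46)]
 d z45,z40 [[253.5, 252.3], [253.4, 252.4]]
glue [([260.0, 176.0], 0.62, [0.466, 0.276, 0.0])]
carton [([223.3, 374.0], 0.85, [0.565, -0.203, 0.0])]
tape [([147.5, 266.7], 0.6, [0.747, 0.063, 0.0])]
[ 0.38147954 -0.15615026  0.39407655] [ 0.25399334 -0.0400332   0.34603168] 12.65
```

View pics/s5z.png

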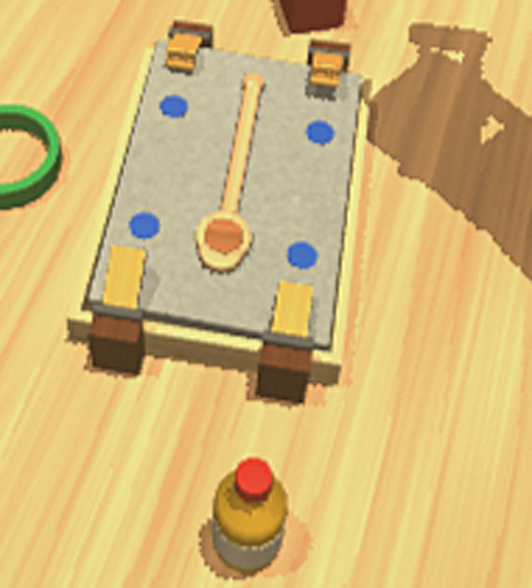

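The side view shows tab d level at about (293,308) in the zoom, with its shadow closed, while the others stand. Dot d is lower by 1.9 px and the opposite dot b higher by 1.3 px. There is plenty of time, so I'll take one precise wrist view of tab d.

Request:
{"fn": "arm_command", "kwargs": {
  "plan": [1,0.1,0.1,-0.05,0,1,0.15,0.2,-0.05,0,1,0.15,0.3,-0.05,0,1,0.15,0.4,-0.05,0,1,0.15,0.4,-0.05,0,1,0.15,0.4,-0.05,0,1,0.15,0.4,-0.05,0]
}}

```text
time_s: 13.35
ee_pos: [0.4413, 0.0026, 0.3741]
eef_rot: [3.141, -0.0, 0.162]
force: [0.1, -0.5, 0.4]
grip_width: 0.0005
```

```bash
python3 - <<'E'
from h import *
c,s=np.cos(.162),np.sin(.162)
W=lambda x,y,z:[.5532+c*x-s*y,.0435+s*x+c*y,z]
im=vision.camera("wrist"); cv2.imwrite("pics/wrist6.png",im)
m=cv2.inRange(cv2.cvtColor(im,cv2.COLOR_BGR2HSV),(105,110,40),(130,255,255))
k,l,st,ce=cv2.connectedComponentsWithStats(m)
print([(ce[i][::-1].round(1).tolist(),int(st[i,4])) for i in range(1,k) if st[i,4]>60])
for nm,x,y in [("a",.058,.055),("b",.058,-.055),("c",-.058,-.055),("d",-.058,.055)]:
    print(nm,proj("wrist",[W(x,y,.050),W(x,y,.045),W(x,y,.040)]).round(1).tolist())
for th in [0,.1,.41,.53,.6,.63]:
    a=.6-th; print(th,[proj("wrist",[W(x,.131-.044*np.cos(a),.054+.044*np.sin(a))]).round(1).tolist() for x in(-.046,-.07)])
K,r,t=cam("wrist");R,_=cv2.Rodrigues(r);print((-R.T@t).round(3),sensors.get_obs()["time_s"])
E
```

```text
[([134.6, 186.5], 522), ([135.2, 317.7], 551)]
a [[-26.5, 172.0], [-24.1, 173.9], [-21.7, 175.7]]
b [[-26.6, 322.4], [-24.1, 321.6], [-21.8, 320.8]]
c [[135.2, 317.9], [134.8, 317.2], [134.5, 316.6]]
d [[135.3, 183.0], [134.9, 184.5], [134.5, 185.9]]
0 [[[121.0, 117.7]], [[154.0, 121.4]]]
0.1 [[[120.8, 122.9]], [[153.5, 126.5]]]
0.41 [[[120.5, 135.6]], [[151.7, 138.7]]]
0.53 [[[120.3, 138.9]], [[151.0, 141.9]]]
0.6 [[[120.2, 140.5]], [[150.7, 143.4]]]
0.63 [[[120.2, 141.1]], [[150.5, 144.0]]]
[0.517 0.015 0.354] 13.4
```

View pics/wrist6.png

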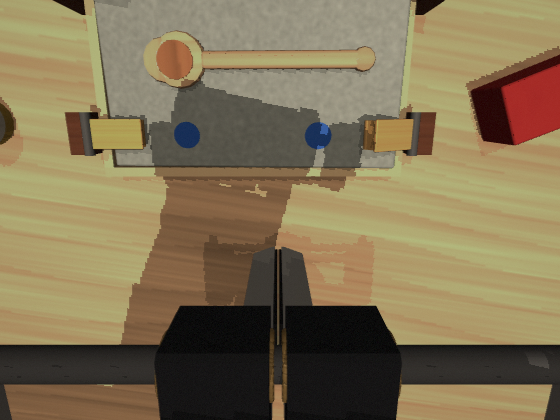

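The wrist view confirms it. Tab d's end edge is at column 143–144, and the model gives 140.5–143.4 for 0.60 rad. Dot d, at column 186.5, reads about 40 mm high. The fingers are in the air, clear of everything, so I'm handing in.

```bash
python3 - <<'E'
from h import *
print(job.hand_in(), sensors.get_obs()["time_s"])
E
```

```text
the job is handed in; nothing more can be done
the job is handed in; nothing more can be done
```

I handed the job in at about 13.5 s on the robot's clock. The rocking corner was d (-x +y), named with the tray's x axis taken to point ahead of the robot. Its shim tab is pressed flat and the corner is held down.

- **Finding the corner:** I pressed c, b, a and d in turn. The first three held firm at 18, 10 and 14 N, all at the same contact height. Corner d sank about 5 mm under roughly 2 N and bottomed at 5.5 N.
- **Pressing the tab:** I pressed only tab d, until the force rose to 9 N with the fingertips at 55 mm, which is level. On the way down there was a brief 20 N sideways force. I think the tab's edge caught on the gap between the finger pads; it cleared and the tab went flat.
- **Last checks:**
  - The wrist view after release put tab d at about 0.6 rad and its dot at about 40 mm.
  - In the side view dot d had dropped and the opposite dot b had risen, as expected. The other three tabs looked still standing, though I did not measure their angles.
  - The carton and the tape looked unmoved to the eye, but I had no measured starting position to compare them with. The network placed the bottle 6 pixels from where I had read it by eye at the start. I put that down to reading its cap rather than its base, because the arm never came near it.
  - The arm finished in the air, touching nothing.

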